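# Move the remotes to the new dock in reverse order

### The job

Move the four remote controls from the old oak tray into the four bays of the purple dock, in reverse order, so that people on the sofa opposite find them as you see them now: the one that lies leftmost in the tray goes into the dock's rightmost bay, the next one into the bay beside it, and so on. Lay each one keys up, flat and straight along its bay, centred on the pad, either end first. Leave the red pen where it lies.

Things in the scene. Friction and masses are not known exactly. Their poses are not given: they have to be found in the camera images.
- remote_black: black remote control with rows of grey keys, a grey ring and four small red, green, yellow and blue keys: rigid bar 150 x 40 x 20 mm (length x, width y, thickness z), loose, about 0.1 kg. Origin: centre of its underside. Starts keys up on the yellow pad of the old tray, centred within 5 mm, parallel within 0.05 rad; it overhangs the pad on both long sides, to be gripped across its width.
- remote_silver: mid-grey (silver-grey) remote control with black keys and a blue ring: rigid bar 144 x 42 x 20 mm (length x, width y, thickness z), loose, about 0.1 kg. Origin: centre of its underside. Starts keys up on the red pad of the old tray, centred within 5 mm, parallel within 0.05 rad; it overhangs the pad on both long sides, to be gripped across its width.
- remote_white: white remote control with a black ring and grey keys: rigid bar 136 x 37 x 20 mm (length x, width y, thickness z), loose, about 0.1 kg. Origin: centre of its underside. Starts keys up on the green pad of the old tray, centred within 5 mm, parallel within 0.05 rad; it overhangs the pad on both long sides, to be gripped across its width.
- remote_blue: blue remote control with white keys and one yellow key: rigid bar 128 x 38 x 20 mm (length x, width y, thickness z), loose, about 0.1 kg. Origin: centre of its underside. Starts keys up on the orange pad of the old tray, centred within 5 mm, parallel within 0.05 rad; it overhangs the pad on both long sides, to be gripped across its width.
- pad_black: yellow pad, 170 x 28 x 10 mm, fixed on the oak tray under the black remote; marks where it lay. Origin: centre of its underside, on the tray plate (z = 10 mm). x along the bay, roughly away from the robot; y along the row, roughly to the robot's left. The four pads stand in a row at 74 mm pitch. Tray fins: as the dock's.
- pad_silver: red pad, 170 x 28 x 10 mm, fixed on the oak tray under the silver remote; marks where it lay. Origin: centre of its underside, on the tray plate (z = 10 mm). x along the bay, roughly away from the robot; y along the row, roughly to the robot's left. The four pads stand in a row at 74 mm pitch.
- pad_white: green pad, 170 x 28 x 10 mm, fixed on the oak tray under the white remote; marks where it lay. Origin: centre of its underside, on the tray plate (z = 10 mm). x along the bay, roughly away from the robot; y along the row, roughly to the robot's left. The four pads stand in a row at 74 mm pitch.
- pad_blue: orange pad, 170 x 28 x 10 mm, fixed on the oak tray under the blue remote; marks where it lay. Origin: centre of its underside, on the tray plate (z = 10 mm). x along the bay, roughly away from the robot; y along the row, roughly to the robot's left. The four pads stand in a row at 74 mm pitch.
- dock: purple fixed plate 184 x 308 x 10 mm. Origin: centre of its underside, on the table. x along the bays (away from robot), y to its left. Bays: x = 0, y = -111, -37, 37, 111 mm; grey pads 170 x 28, top 20 mm above origin. Fins 12 mm wide at y = -148, -74, 0, 74, 148, |x| = 42 to 82, top 28 mm above origin; none at |x| under 42. Black strip 22 mm high at x = 90 to 120.
- pen: red pen, 140 x 9 x 9 mm, loose, lying along y on the low ledge at the far edge of the oak tray, 104 mm beyond the pads' row line and 10 mm above the table. Origin: centre of its underside. To be left alone.
There are look-alikes about, which are no part of the job. Leave any turquoise look-alike of the remote_blue alone.

How it is judged:
At the end, for the whole second after the job is handed in: Every remote rests keys up and flat (0.12 rad) on a dock pad, parallel to its bay (0.15 rad, either way round), within 12 mm of the bay centre across and 15 mm along; their left-to-right order is the reverse of that of their pads in the tray (x of remote_black in the frame of dock between -0.015 and 0.015 m and z of remote_black in the frame of dock between 0.016 and 0.024 m and (y of remote_black in the frame of dock between -0.123 and -0.099 m or y of remote_black in the frame of dock between -0.049 and -0.025 m or y of remote_black in the frame of dock between 0.025 and 0.049 m or y of remote_black in the frame of dock between 0.099 and 0.123 m) and angle between each of remote_black, remote_silver, remote_white, remote_blue's own z axis and vertical below 0.12 rad and angle between the x axis of each of remote_black, remote_silver, remote_white, remote_blue and the x axis of dock, either way round below 0.15 rad and linear speed of each of remote_black, remote_silver, remote_white, remote_blue below 0.02 m/s and angular speed of each of remote_black, remote_silver, remote_white, remote_blue below 0.2 rad/s and x of remote_silver in the frame of dock between -0.015 and 0.015 m and z of remote_silver in the frame of dock between 0.016 and 0.024 m and (y of remote_silver in the frame of dock between -0.123 and -0.099 m or y of remote_silver in the frame of dock between -0.049 and -0.025 m or y of remote_silver in the frame of dock between 0.025 and 0.049 m or y of remote_silver in the frame of dock between 0.099 and 0.123 m) and x of remote_white in the frame of dock between -0.015 and 0.015 m and z of remote_white in the frame of dock between 0.016 and 0.024 m and (y of remote_white in the frame of dock between -0.123 and -0.099 m or y of remote_white in the frame of dock between -0.049 and -0.025 m or y of remote_white in the frame of dock between 0.025 and 0.049 m or y of remote_white in the frame of dock between 0.099 and 0.123 m) and x of remote_blue in the frame of dock between -0.015 and 0.015 m and z of remote_blue in the frame of dock between 0.016 and 0.024 m and (y of remote_blue in the frame of dock between -0.123 and -0.099 m or y of remote_blue in the frame of dock between -0.049 and -0.025 m or y of remote_blue in the frame of dock between 0.025 and 0.049 m or y of remote_blue in the frame of dock between 0.099 and 0.123 m) and ((y of pad_black in the frame of pad_silver above 0 m and ((y of remote_black in the frame of dock below -0.074 m and y of remote_silver in the frame of dock above -0.074 m) or (y of remote_black in the frame of dock below 0 m and y of remote_silver in the frame of dock above 0 m) or (y of remote_black in the frame of dock below 0.074 m and y of remote_silver in the frame of dock above 0.074 m))) or (y of pad_black in the frame of pad_silver below 0 m and ((y of remote_silver in the frame of dock below -0.074 m and y of remote_black in the frame of dock above -0.074 m) or (y of remote_silver in the frame of dock below 0 m and y of remote_black in the frame of dock above 0 m) or (y of remote_silver in the frame of dock below 0.074 m and y of remote_black in the frame of dock above 0.074 m)))) and ((y of pad_black in the frame of pad_white above 0 m and ((y of remote_black in the frame of dock below -0.074 m and y of remote_white in the frame of dock above -0.074 m) or (y of remote_black in the frame of dock below 0 m and y of remote_white in the frame of dock above 0 m) or (y of remote_black in the frame of dock below 0.074 m and y of remote_white in the frame of dock above 0.074 m))) or (y of pad_black in the frame of pad_white below 0 m and ((y of remote_white in the frame of dock below -0.074 m and y of remote_black in the frame of dock above -0.074 m) or (y of remote_white in the frame of dock below 0 m and y of remote_black in the frame of dock above 0 m) or (y of remote_white in the frame of dock below 0.074 m and y of remote_black in the frame of dock above 0.074 m)))) and ((y of pad_black in the frame of pad_blue above 0 m and ((y of remote_black in the frame of dock below -0.074 m and y of remote_blue in the frame of dock above -0.074 m) or (y of remote_black in the frame of dock below 0 m and y of remote_blue in the frame of dock above 0 m) or (y of remote_black in the frame of dock below 0.074 m and y of remote_blue in the frame of dock above 0.074 m))) or (y of pad_black in the frame of pad_blue below 0 m and ((y of remote_blue in the frame of dock below -0.074 m and y of remote_black in the frame of dock above -0.074 m) or (y of remote_blue in the frame of dock below 0 m and y of remote_black in the frame of dock above 0 m) or (y of remote_blue in the frame of dock below 0.074 m and y of remote_black in the frame of dock above 0.074 m)))) and ((y of pad_silver in the frame of pad_white above 0 m and ((y of remote_silver in the frame of dock below -0.074 m and y of remote_white in the frame of dock above -0.074 m) or (y of remote_silver in the frame of dock below 0 m and y of remote_white in the frame of dock above 0 m) or (y of remote_silver in the frame of dock below 0.074 m and y of remote_white in the frame of dock above 0.074 m))) or (y of pad_silver in the frame of pad_white below 0 m and ((y of remote_white in the frame of dock below -0.074 m and y of remote_silver in the frame of dock above -0.074 m) or (y of remote_white in the frame of dock below 0 m and y of remote_silver in the frame of dock above 0 m) or (y of remote_white in the frame of dock below 0.074 m and y of remote_silver in the frame of dock above 0.074 m)))) and ((y of pad_silver in the frame of pad_blue above 0 m and ((y of remote_silver in the frame of dock below -0.074 m and y of remote_blue in the frame of dock above -0.074 m) or (y of remote_silver in the frame of dock below 0 m and y of remote_blue in the frame of dock above 0 m) or (y of remote_silver in the frame of dock below 0.074 m and y of remote_blue in the frame of dock above 0.074 m))) or (y of pad_silver in the frame of pad_blue below 0 m and ((y of remote_blue in the frame of dock below -0.074 m and y of remote_silver in the frame of dock above -0.074 m) or (y of remote_blue in the frame of dock below 0 m and y of remote_silver in the frame of dock above 0 m) or (y of remote_blue in the frame of dock below 0.074 m and y of remote_silver in the frame of dock above 0.074 m)))) and ((y of pad_white in the frame of pad_blue above 0 m and ((y of remote_white in the frame of dock below -0.074 m and y of remote_blue in the frame of dock above -0.074 m) or (y of remote_white in the frame of dock below 0 m and y of remote_blue in the frame of dock above 0 m) or (y of remote_white in the frame of dock below 0.074 m and y of remote_blue in the frame of dock above 0.074 m))) or (y of pad_white in the frame of pad_blue below 0 m and ((y of remote_blue in the frame of dock below -0.074 m and y of remote_white in the frame of dock above -0.074 m) or (y of remote_blue in the frame of dock below 0 m and y of remote_white in the frame of dock above 0 m) or (y of remote_blue in the frame of dock below 0.074 m and y of remote_white in the frame of dock above 0.074 m))))); the robot touches nothing.
It fails at once if the pen was moved by more than 20 mm (distance of pen from where it was at the start of the episode above 0.02 m).
It also fails if it takes over 112 s, if anything falls off the work surface, if the arm or the gripper's body presses on something with over 40 N, if the wrist force passes 120 N, or if a joint passes its speed limit or range.

### The arm

A 6-joint arm with a two-finger parallel gripper is mounted at the origin on the work surface. World frame = base frame: x ahead of the robot, y to its left, z up, the work surface at z = 0. Lengths are in m, angles in rad, forces in N, time in s.
With the tool pointing down it reaches from about 0.425 to 0.95 m from the base axis. Payload 14.7 kg.
Tool frame: the origin (TCP) lies at the very end of the fingers, on their centre line; the grasp point (between the pads) lies 19 mm behind it; z points along the fingers, x is the direction in which the jaws open and shut, and the axes are right-handed (so a half turn about z gives the same grasp; the last joint's range is limited). The gripper opens to 85 mm and grips with 20 to 120 N. Pads are 22 mm wide; open, the fingers measure 114 mm over their backs; the gripper's body (76 mm by 85 mm) begins 54 mm behind the grasp point. The pads swing forward as they close: fully open they stand 13 mm farther back than shut.
Start: joints at [-1.369, 0.48, 1.596, -0, 1.065, -0.047], TCP at [0.16, -0.63, 0.231] pointing down, gripper open.
Joint ranges: [-2.75, 2.75], [-0.82, 2.05], [0.23, 2.67], [-1.56, 4.7], [0.09, 2.69], [-2.92, 2.92]. Speed limits (rad/s): [1.89, 1.89, 2.39, 3.01, 3.01, 3.01].

### API

Orientations are given as a rotation vector (axis times angle).
In Python, from rig import arm, eyes, order gives the robot as it stands.
- The arm moves only by the shell command python3 -m pendant 'ROWS' [OPENING] [FORCE]. ROWS is JSON, one flat list of numbers, 6 for each row, row after row: the shift along the tool's x, y, z each as a share of 1 m, from -1 to 1, then the turn, a rotation vector about the tool's x, y, z each as a share of 60 degrees, from -1 to 1. A call has exactly 8 rows; each row is the pose to reach, as a shift and turn from the pose measured when the call began, along the tool's axes at that moment; what a row does not reach only later rows make up. A row lasts 1/8 s, in which the tool goes at most 62.5 mm and 10.7 degrees, less where a joint would pass 70% of its speed; a pose out of reach is approached as far as the arm can. A call with a number of a shift or a turn outside -1 to 1 is refused whole. A call with a gripper value outside its range is refused whole. OPENING is the gripper command: -1 is shut, 1 is fully open, values between are in proportion, set as the call begins (- or left out, the last holds). The fingers move at their own pace and stop on an object; FORCE is the grip in N (left out, the last holds). Time passes only in rows, so rows that repeat a pose let the fingers close, or fill a call up. It gives the time, the measured TCP pose, the force and the opening at its end, in the units of the state.
- arm.get_obs(): the state, without advancing time (a new reading comes with each control period).
- eyes.camera(name): name is "scene" or "top"; returns the picture (420x560x3 uint8, red, green, blue); there is no depth.
- eyes.camera_model(name): a dict with "fx", "fy", "cx", "cy" (pixels), "R" (3x3) and "t" (3): a world point X has camera coordinates R X + t. Camera axes: x right, y down, z forward; pixel columns grow to the right and rows downward; lengths in m; the calibration is good to about 2 mm. A picture is of the moment at which its call begins. camera_model takes no time and is no camera call.
- order.hand_in(): hands the job in, once; it reports no verdict.
The state is a dict: "clock": time; "q": joint angles; "joint_vel": joint speeds; "joint_efforts": joint torques, N m; "tool_pos": TCP position; "eef_rot": TCP orientation; "contact_force": force on the tool from outside, world axes, zero at the start; "moment": the same for the moment, N m; "opening": finger opening in m.
Only numpy, scipy, OpenCV 4.12 (cv2) and the standard library are available. Lean on these libraries where they do the work, as an engineer would, in place of code of your own. Each camera call takes 0.05 s, during which the arm holds its last target.

## Working session

There is one attempt and no reset: what is moved stays moved. The work goes in short steps, Python scripts to look and compute and a shell command to move; the robot and the scene stay as the last step left them, time stands still between calls to the robot, and variables do not carry over. Pictures are saved under pics/ and viewed, and the job is handed in when it is done.

```bash
ls; mkdir -p pics; python3 - <<'E'
from rig import arm,eyes
import cv2
o=arm.get_obs();print(o)
for n in("scene","top"):
    im=eyes.camera(n);cv2.imwrite(f"pics/{n}0.png",im[:,:,::-1]);print(n,eyes.camera_model(n))
E
```

```text
pics
{'clock': 0.0, 'q': array([-1.36862642e+00,  4.80838700e-01,  1.59684833e+00, -1.84011423e-06,
        1.06512509e+00, -4.66144406e-02]), 'joint_vel': array([-0.00027668, -0.0001305 ,  0.00056896,  0.00159748, -0.00012353,
       -0.00114319]), 'joint_efforts': array([-2.48950164e-03, -9.50651407e+01, -4.30166459e+01, -2.44618777e-04,
        1.24830069e-02,  3.70977966e-05]), 'tool_pos': array([ 0.15997547, -0.62958517,  0.23067747]), 'eef_rot': array([-2.47927067e+00,  1.92817192e+00,  1.45691857e-03]), 'contact_force': array([-0.3997326 ,  0.52971184, -0.48621677]), 'moment': array([ 0.00634585,  0.00195773, -0.00326743]), 'opening': 0.08515018788677414}
scene {'fx': 492.8374492562586, 'fy': 492.8374492562586, 'cx': 277.89049849822277, 'cy': 210.50732956600555, 'R': array([[ 0.59297127,  0.80519218, -0.00711505],
       [ 0.65122433, -0.48474358, -0.58389257],
       [-0.47359471,  0.34159803, -0.81179975]]), 't': array([-0.30367922, -0.21273534,  1.29745541])}
top {'fx': 472.12766610000324, 'fy': 472.12766610000324, 'cx': 283.1614304341826, 'cy': 204.16495134758253, 'R': array([[ 0.00841892, -0.99996212, -0.00220903],
       [-0.99623314, -0.00819682, -0.0863269 ],
       [ 0.08630553,  0.00292749, -0.99626442]]), 't': array([0.06645707, 0.41628353, 1.17847691])}
```

View pics/top0.png

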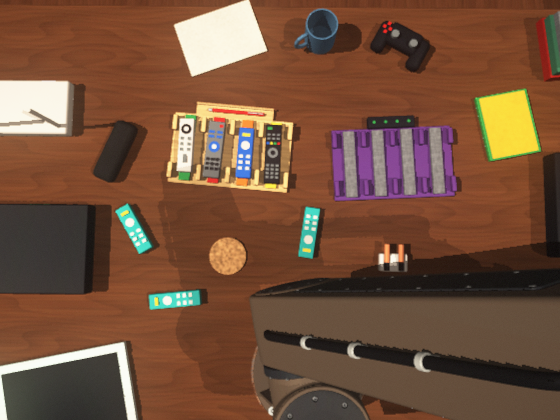

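View pics/scene0.png

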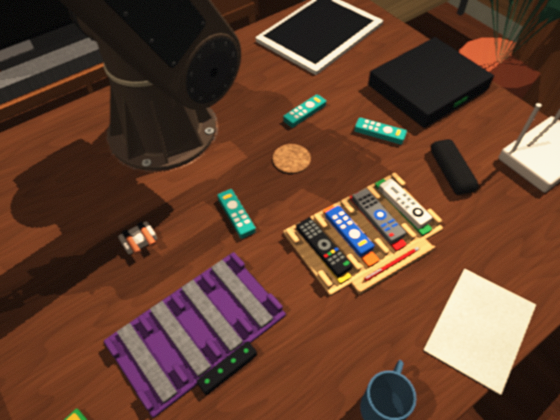

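```bash
cat > h.py <<'E'
import numpy as np,cv2
from rig import arm,eyes
M=eyes.camera_model("top")
def w(u,v,z,m=M):
    R=np.array(m["R"]);t=np.array(m["t"]);d=R.T@np.array([(u-m["cx"])/m["fx"],(v-m["cy"])/m["fy"],1]);c=-R.T@t
    return c+d*(z-c[2])/d[2]
def px(X,m=M):
    c=np.array(m["R"])@X+np.array(m["t"]);return np.array([m["fx"]*c[0]/c[2]+m["cx"],m["fy"]*c[1]/c[2]+m["cy"]])
def crop(im,x,y,W,H,s,name):
    c=cv2.resize(im[y:y+H,x:x+W,::-1],None,fx=s,fy=s,interpolation=cv2.INTER_CUBIC);cv2.imwrite("pics/"+name,c)
E
python3 - <<'E'
from h import *
im=cv2.imread("pics/top0.png")[:,:,::-1]
crop(im,160,95,140,105,5.7,"tray.png");crop(im,325,110,140,105,5.7,"dock.png")
E
```

```text
(no output)
```

View pics/tray.png

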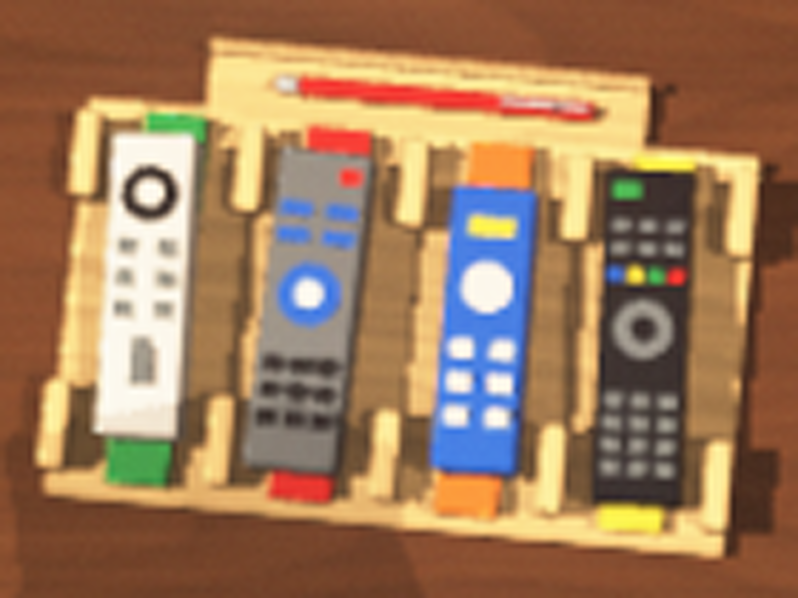

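View pics/dock.png

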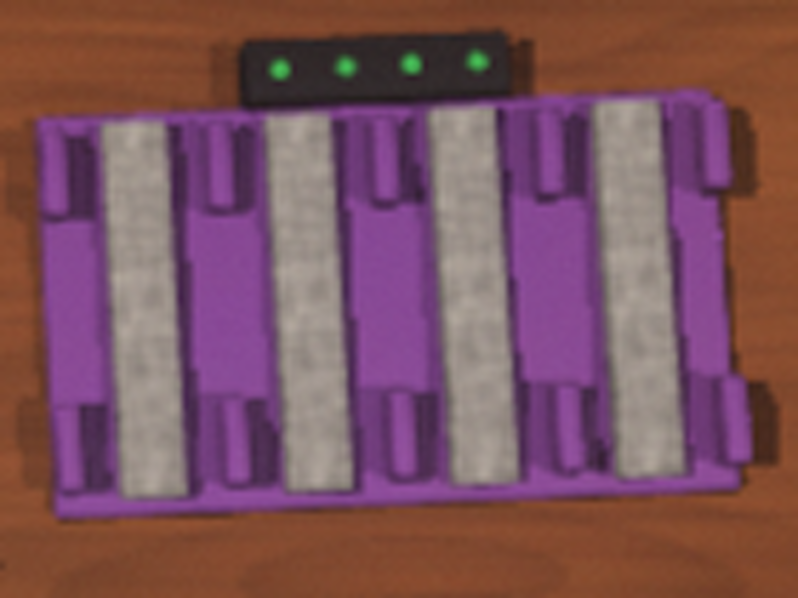

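```bash
cat > m.py <<'E'
from h import *
def cw(pts,x0,y0,z,s=5.7): return np.array([w(x0+(a+.5)/s-.5,y0+(b+.5)/s-.5,z) for a,b in pts])
def rect(P):
    c=P.mean(0);d=(P[0]+P[1]-P[2]-P[3])/2;e=(P[0]+P[3]-P[1]-P[2])/2
    return c,np.linalg.norm(d),np.linalg.norm(e),np.arctan2(d[1],d[0])
T=dict(white=[(111,134),(198,134),(177,437),(96,432)],silver=[(282,150),(370,155),(335,474),(245,468)],blue=[(454,186),(537,192),(517,473),(433,468)],black=[(612,167),(693,172),(682,508),(595,502)])
D=dict(d1=[(102,124),(165,122),(189,495),(121,498)],d2=[(266,116),(329,113),(354,490),(286,494)],d3=[(429,109),(493,106),(521,484),(451,487)],d4=[(593,101),(658,98),(687,475),(614,480)])
E
python3 - <<'E'
from m import *
np.set_printoptions(precision=4,suppress=True)
for k,p in T.items(): print(k,*rect(cw(p,160,95,.04)))
C=[]
for k,p in D.items():
    r=rect(cw(p,325,110,.02));C.append(r[0]);print(k,*r)
C=np.array(C);c=C.mean(0);d=C[0]-C[3];print("dock",c,np.arctan2(-d[0],d[1]),np.linalg.norm(np.diff(C,axis=0),axis=1))
S=eyes.camera_model("scene")
im=cv2.imread("pics/scene0.png")
for p in C: cv2.circle(im,tuple(int(round(x)) for x in px(p,S)),2,(0,255,255),-1)
for k,p in T.items(): 
  P=cw(p,160,95,.04)
  for q in P: cv2.circle(im,tuple(int(round(x)) for x in px(q,S)),1,(255,0,255),-1)
for k,p in D.items(): 
  for q in cw(p,325,110,.02): cv2.circle(im,tuple(int(round(x)) for x in px(q,S)),1,(0,255,255),-1)
cv2.imwrite("pics/ov.png",cv2.resize(im[160:420,90:460],None,fx=2.15,fy=2.15))
E
```

```text
white [0.5629 0.3178 0.04  ] 0.13475532618277847 0.037147401783603644 -0.03268274746486387
silver [0.5512 0.2458 0.04  ] 0.14312240690837336 0.039373424037061386 -0.090059686855799
blue [0.5437 0.1675 0.04  ] 0.12598267499928878 0.0369064835845813 -0.056336145901663484
black [0.5411 0.0968 0.04  ] 0.1498607192464642 0.03708877793469439 -0.03086640457427628
d1 [ 0.5204 -0.0992  0.02  ] 0.16903176672726944 0.029303445685671597 0.053099025537684995
d2 [ 0.5239 -0.1728  0.02  ] 0.17086661491256835 0.029336131071683334 0.04982774225451875
d3 [ 0.5276 -0.2464  0.02  ] 0.17115291188795673 0.029994897199555046 0.05097970382732327
d4 [ 0.5318 -0.32    0.02  ] 0.17118191927222715 0.030927190645498277 0.04569547427704202
dock [ 0.5259 -0.2096  0.02  ] 0.05157996929551773 [0.0736 0.0737 0.0737]
```

View pics/ov.png

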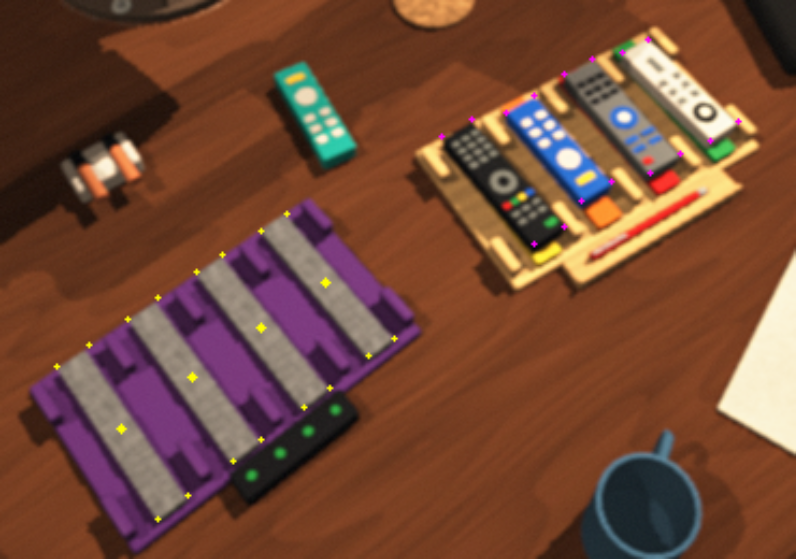

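```bash
cat > p.py <<'E'
import sys,numpy as np
from scipy.spatial.transform import Rotation as Ro
from rig import arm
def plan(x,y,z,h):
    o=arm.get_obs();R=Ro.from_rotvec(o["eef_rot"]);a=h-np.pi/2
    X=np.array([np.cos(a),np.sin(a),0]);Z=np.array([0,0,-1.]);T=Ro.from_matrix(np.array([X,np.cross(Z,X),Z]).T)
    s=R.inv().apply(np.array([x,y,z])-o["tool_pos"]);t=(R.inv()*T).as_rotvec()/np.radians(60)
    print("t",round(o["clock"],2),"pos",o["tool_pos"].round(4),"F",o["contact_force"].round(1),"op",round(o["opening"],4),"q",o["q"].round(2))
    print("shift",s.round(4),"turn",t.round(4),"rows>=",round(max(np.linalg.norm(s)/.0625,np.linalg.norm(t)*60/10.7),1))
plan(*map(float,sys.argv[1:5]))
E
python3 p.py .46 -.26 .15 -.04
```

```text
t 0.1 pos [ 0.16   -0.6296  0.2307] F [ 0.4 -0.8 -0.3] op 0.0855 q [-1.37  0.48  1.6  -0.    1.07 -0.05]
shift [-0.2842 -0.3818  0.0811] turn [1.000e-04 1.100e-03 2.758e-01] rows>= 7.7
```

```bash
python3 -m pendant '[-0.02,-0.025,0.005,0,0,0.03, -0.055,-0.07,0.015,0,0,0.07, -0.09,-0.12,0.025,0,0,0.11, -0.127,-0.17,0.035,0,0,0.15, -0.164,-0.22,0.045,0,0,0.2, -0.2,-0.27,0.06,0,0,0.24, -0.237,-0.32,0.07,0,0,0.275, -0.27,-0.365,0.08,0,0,0.275]' 0.41 60; python3 p.py .5411 .0968 .09 -.05
```

```text
clock: 1.1
tool_pos: [0.4482, -0.2762, 0.1506]
eef_rot: [-2.177, 2.265, 0.002]
contact_force: [0.7, -0.9, -0.3]
opening: 0.0601
t 1.1 pos [ 0.4482 -0.2762  0.1506] F [ 0.7 -0.9 -0.3] op 0.0601 q [-0.61  0.41  1.96  0.    0.77  1.  ]
shift [-0.3763 -0.078   0.061 ] turn [0.0003 0.0011 0.0098] rows>= 6.2
```

```bash
python3 -m pendant '[-0.05,-0.01,0.005,0,0,0, -0.105,-0.022,0.015,0,0,0, -0.165,-0.034,0.025,0,0,0.01, -0.225,-0.046,0.035,0,0,0.01, -0.285,-0.06,0.045,0,0,0.01, -0.335,-0.07,0.055,0,0,0.01, -0.365,-0.076,0.061,0,0,0.01, -0.376,-0.078,0.061,0,0,0.01]'; python3 p.py .5411 .0968 .014 -.05
python3 - <<'E'
from h import *
im=eyes.camera("top");crop(im,160,95,140,105,5.7,"a1.png")
s=eyes.camera("scene");crop(s,250,150,220,160,3.6,"s1.png")
E
```

```text
clock: 2.1
tool_pos: [0.5409, 0.0981, 0.0894]
eef_rot: [2.167, -2.274, -0.003]
contact_force: [-0.2, -0.9, -0.2]
opening: 0.06
t 2.1 pos [0.5409 0.0981 0.0894] F [-0.2 -0.9 -0.2] op 0.06 q [0.12 0.53 1.95 0.   0.66 1.74]
shift [ 0.0013 -0.0004  0.0754] turn [0.0012 0.0009 0.0018] rows>= 1.2
```

View pics/s1.png

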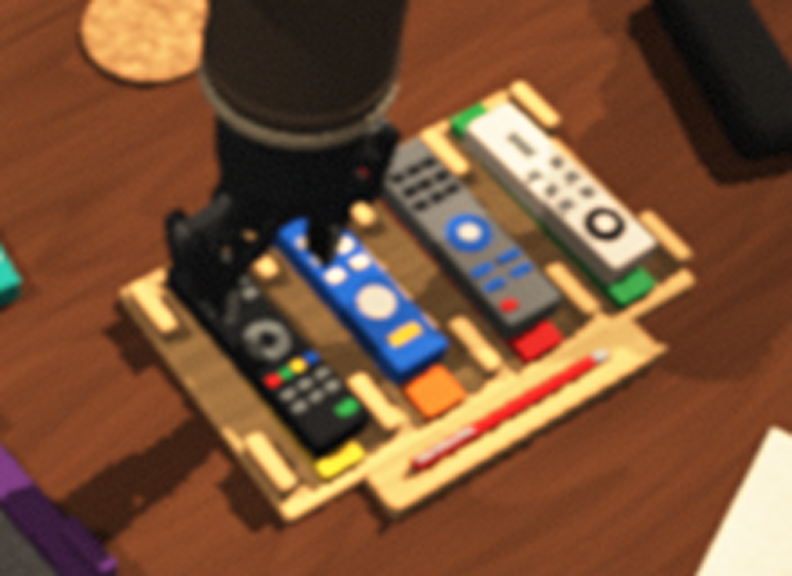

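The jaws straddle the black remote in y (finger tips near (230,320) and (325,260) in the crop, at height 0.09). Going down.

```bash
python3 -m pendant '[0,0,0.012,0,0,0, 0.001,0,0.03,0,0,0, 0.001,0,0.042,0,0,0, 0.001,0,0.052,0,0,0, 0.001,0,0.06,0,0,0, 0.001,0,0.068,0,0,0, 0.001,0,0.074,0,0,0, 0.001,0,0.075,0,0,0]'
python3 - <<'E'
from h import *
s=eyes.camera("scene");crop(s,270,180,120,100,5.5,"s2.png")
E
```

```text
clock: 3.2
tool_pos: [0.5408, 0.0961, 0.0146]
eef_rot: [2.167, -2.275, -0.002]
contact_force: [-0.5, 0.2, 0.8]
opening: 0.06
```

View pics/s2.png

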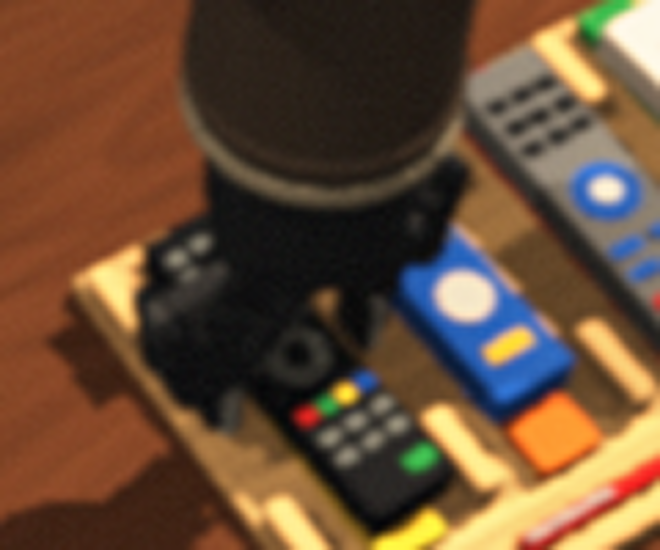

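```bash
python3 -m pendant '[0,0,0,0,0,0, 0,0,0,0,0,0, 0,0,0,0,0,0, 0,0,0,0,0,0, 0,0,-0.01,0,0,0, 0,0,-0.03,0,0,0, 0,0,-0.06,0,0,0, 0,0,-0.09,0,0,0]' -1 60; python3 p.py .5204 -.0992 .1 .051
```

```text
clock: 4.25
tool_pos: [0.5409, 0.096, 0.1062]
eef_rot: [-2.166, 2.275, 0.002]
contact_force: [0.8, -0.5, -1.4]
opening: 0.0391
t 4.25 pos [0.5409 0.096  0.1062] F [ 0.8 -0.5 -1.4] op 0.0391 q [0.12 0.5  1.94 0.   0.7  1.74]
shift [0.196  0.0109 0.006 ] turn [ 0.0007  0.001  -0.0954] rows>= 3.1
```

```bash
python3 -m pendant '[0.02,0.001,0,0,0,-0.01, 0.055,0.003,0,0,0,-0.03, 0.095,0.005,0.002,0,0,-0.05, 0.135,0.007,0.004,0,0,-0.07, 0.165,0.009,0.006,0,0,-0.085, 0.187,0.0105,0.006,0,0,-0.095, 0.196,0.011,0.006,0,0,-0.095, 0.196,0.011,0.006,0,0,-0.095]'; python3 p.py .5204 -.0992 .0155 .051
python3 - <<'E'
from h import *
im=eyes.camera("top");crop(im,300,95,160,120,5,"a2.png")
s=eyes.camera("scene");crop(s,90,180,240,180,3.3,"s3.png")
E
```

```text
clock: 5.25
tool_pos: [0.5204, -0.0993, 0.1003]
eef_rot: [-2.275, 2.165, 0.001]
contact_force: [-0.1, 0.4, -1.6]
opening: 0.0388
t 5.25 pos [ 0.5204 -0.0993  0.1003] F [-0.1  0.4 -1.6] op 0.0388 q [-0.25  0.49  1.99  0.    0.66  1.27]
shift [-0.     -0.0001  0.0848] turn [ 0.0003  0.001  -0.0014] rows>= 1.4
```

View pics/s3.png

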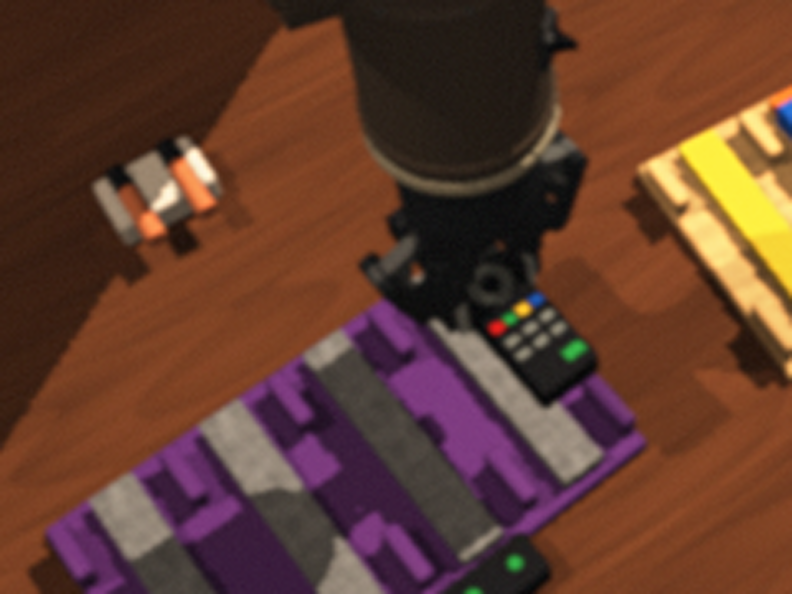

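View pics/a2.png

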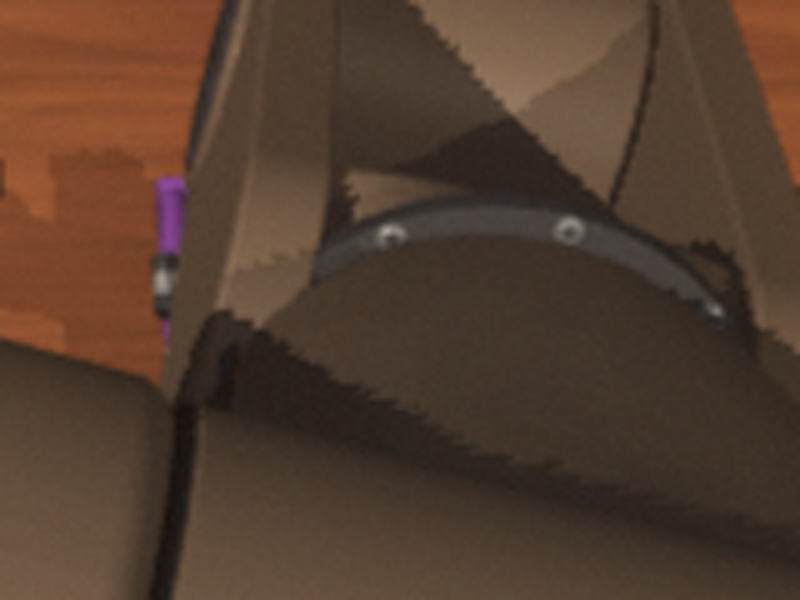

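```bash
python3 -m pendant '[0,0,0.015,0,0,0, 0,0,0.035,0,0,0, 0,0,0.055,0,0,0, 0,0,0.068,0,0,0, 0,0,0.076,0,0,0, 0,0,0.081,0,0,0, 0,0,0.0845,0,0,0, 0,0,0.0845,0,0,0]'; python3 p.py .5204 -.0992 .0155 .051
python3 - <<'E'
from h import *
s=eyes.camera("scene");crop(s,180,200,140,105,5.7,"s4.png")
E
```

```text
clock: 6.35
tool_pos: [0.5204, -0.0985, 0.0158]
eef_rot: [-2.277, 2.164, 0.002]
contact_force: [0.7, -0.7, -0.7]
opening: 0.0391
t 6.35 pos [ 0.5204 -0.0985  0.0158] F [ 0.7 -0.7 -0.7] op 0.0391 q [-0.24  0.64  2.03  0.    0.48  1.27]
shift [0.0007 0.     0.0003] turn [ 0.0003  0.0011 -0.0003] rows>= 0.0
```

View pics/s4.png

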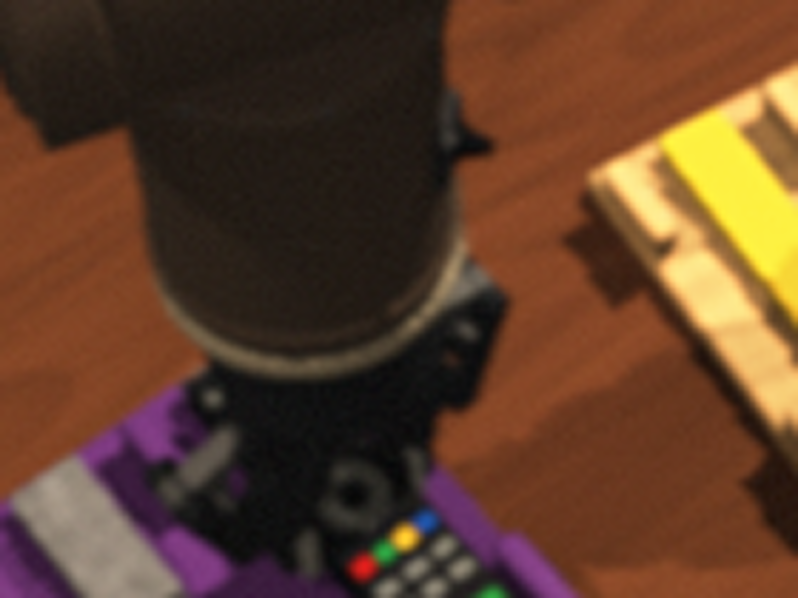

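```bash
python3 -m pendant '[0,0,0.001,0,0,0, 0,0,0.001,0,0,0, 0,0,0.001,0,0,0, 0,0,0.001,0,0,0, 0,0,0,0,0,0, 0,0,-0.02,0,0,0, 0,0,-0.05,0,0,0, 0,0,-0.085,0,0,0]' 0.41; python3 p.py .5437 .1675 .09 -.06
```

```text
clock: 7.4
tool_pos: [0.5201, -0.0985, 0.1015]
eef_rot: [-2.277, 2.164, 0.003]
contact_force: [0.0, 0.2, 0.5]
opening: 0.0603
t 7.4 pos [ 0.5201 -0.0985  0.1015] F [0.  0.2 0.5] op 0.0603 q [-0.25  0.49  1.99  0.    0.66  1.27]
shift [-0.2644 -0.0371  0.0118] turn [0.0012 0.0012 0.1057] rows>= 4.3
```

```bash
python3 -m pendant '[-0.025,-0.004,0,0,0,0.01, -0.075,-0.01,0.003,0,0,0.03, -0.13,-0.018,0.006,0,0,0.05, -0.185,-0.026,0.009,0,0,0.075, -0.23,-0.032,0.011,0,0,0.095, -0.257,-0.036,0.012,0,0,0.106, -0.2645,-0.037,0.012,0,0,0.106, -0.2645,-0.037,0.012,0,0,0.106]'; python3 p.py .5437 .1675 .014 -.06
python3 - <<'E'
from h import *
im=eyes.camera("top");crop(im,300,105,160,120,5,"a3.png")
s=eyes.camera("scene");crop(s,90,180,280,210,2.8,"s5.png")
E
```

```text
clock: 8.4
tool_pos: [0.5435, 0.1674, 0.0898]
eef_rot: [2.154, -2.286, -0.003]
contact_force: [0.1, -0.2, -0.0]
opening: 0.0602
t 8.4 pos [0.5435 0.1674 0.0898] F [ 0.1 -0.2 -0. ] op 0.0602 q [0.24 0.55 1.91 0.   0.69 1.87]
shift [-0.0001 -0.0004  0.0758] turn [0.0015 0.001  0.0005] rows>= 1.2
```

View pics/s5.png

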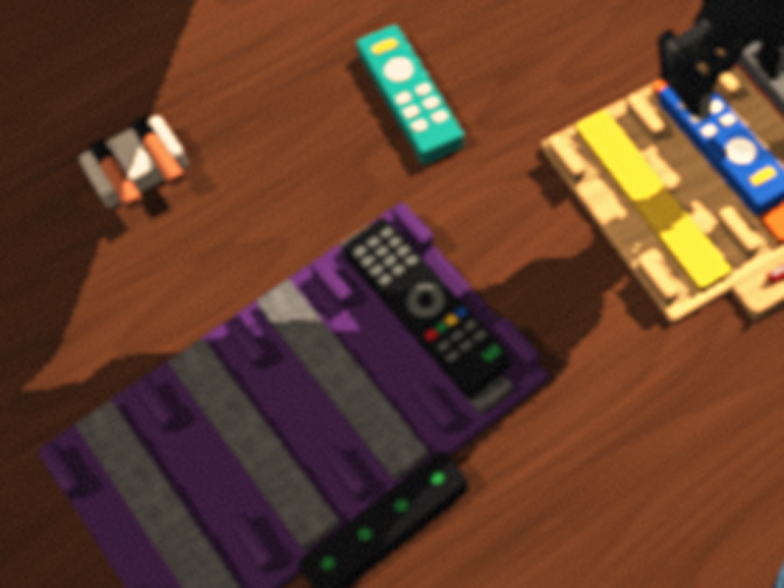

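View pics/a3.png

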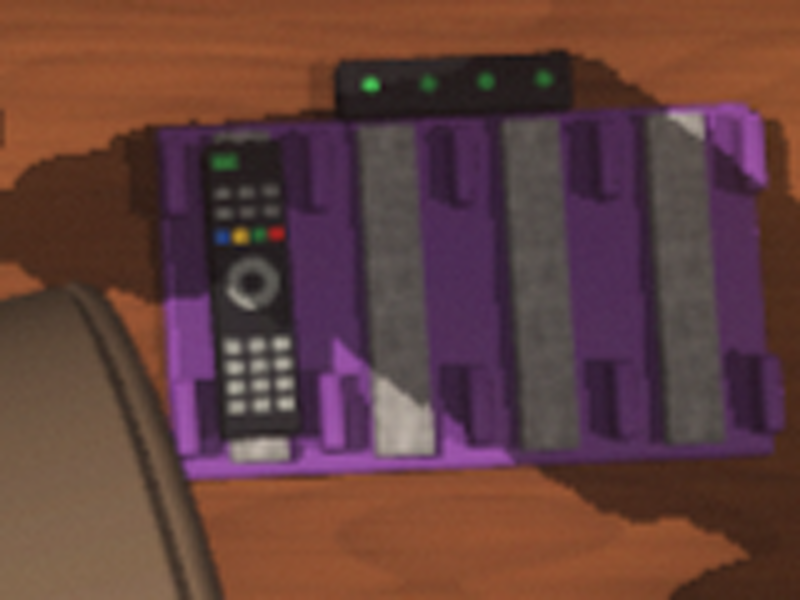

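```bash
python3 - <<'E'
from m import *
print(rect(cw([(205,141),(281,140),(297,430),(224,437)],300,105,.04,5)))
E
python3 -m pendant '[0,0,0.012,0,0,0, 0,0,0.03,0,0,0, 0,0,0.042,0,0,0, 0,0,0.052,0,0,0, 0,0,0.06,0,0,0, 0,0,0.068,0,0,0, 0,0,0.075,0,0,0, 0,0,0.0755,0,0,0]'
python3 -m pendant '[0,0,0,0,0,0, 0,0,0,0,0,0, 0,0,0,0,0,0, 0,0,0,0,0,0, 0,0,-0.01,0,0,0, 0,0,-0.03,0,0,0, 0,0,-0.06,0,0,0, 0,0,-0.09,0,0,0]' -1 60; python3 p.py .5239 -.1728 .1 .051
```

```text
(array([ 0.52167061, -0.09662245,  0.04      ]), np.float64(0.1487437883523524), np.float64(0.037416930669404706), np.float64(0.05521462175944558))
clock: 9.5
tool_pos: [0.5431, 0.1666, 0.0139]
eef_rot: [2.152, -2.287, -0.003]
contact_force: [-0.4, -0.1, 0.5]
opening: 0.0605
clock: 10.5
tool_pos: [0.5432, 0.1665, 0.1053]
eef_rot: [2.152, -2.287, -0.003]
contact_force: [0.2, -0.1, -0.8]
opening: 0.0369
t 10.5 pos [0.5432 0.1665 0.1053] F [ 0.2 -0.1 -0.8] op 0.0369 q [0.24 0.53 1.9  0.   0.72 1.87]
shift [ 0.3399 -0.0013  0.005 ] turn [ 0.002   0.0009 -0.1067] rows>= 5.4
```

```bash
python3 -m pendant '[0.03,0,0,0,0,-0.01, 0.08,0,0,0,0,-0.03, 0.14,0,0.002,0,0,-0.05, 0.2,-0.001,0.003,0,0,-0.07, 0.26,-0.001,0.005,0,0,-0.09, 0.31,-0.001,0.005,0,0,-0.105, 0.335,-0.001,0.005,0,0,-0.106, 0.34,-0.001,0.005,0,0,-0.106]'; python3 p.py .5239 -.1728 .0145 .051
python3 - <<'E'
from h import *
s=eyes.camera("scene");crop(s,90,180,280,210,2.8,"s6.png")
E
```

```text
clock: 11.5
tool_pos: [0.5235, -0.1745, 0.1005]
eef_rot: [2.274, -2.167, -0.002]
contact_force: [0.3, 0.9, -0.8]
opening: 0.0369
t 11.5 pos [ 0.5235 -0.1745  0.1005] F [ 0.3  0.9 -0.8] op 0.0369 q [-0.38  0.52  1.94  0.    0.69  1.15]
shift [-0.0016 -0.0006  0.086 ] turn [ 0.0014  0.0007 -0.0029] rows>= 1.4
```

View pics/s6.png

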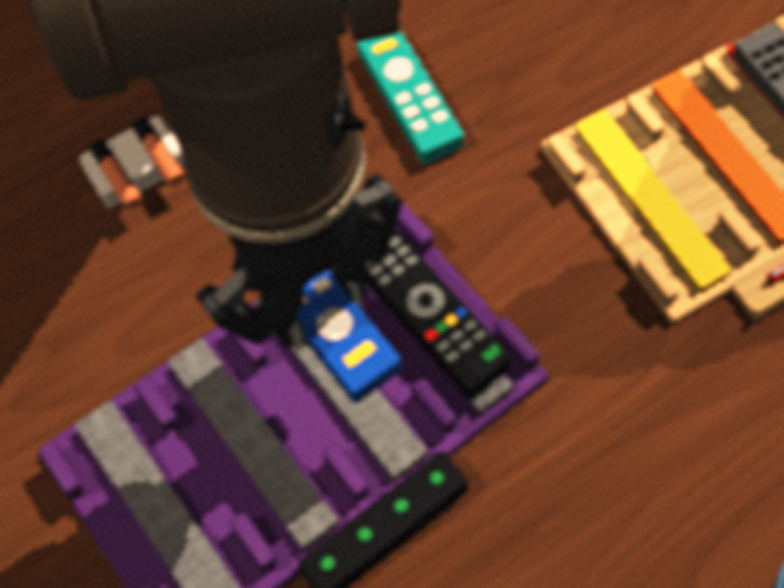

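```bash
python3 -m pendant '[-0.001,0,0.015,0,0,0, -0.0015,0,0.035,0,0,0, -0.0015,0,0.055,0,0,0, -0.0015,0,0.068,0,0,0, -0.0015,0,0.076,0,0,0, -0.0015,0,0.082,0,0,0, -0.0015,0,0.086,0,0,0, -0.0015,0,0.086,0,0,0]'; python3 -m pendant '[0,0,0,0,0,0, 0,0,0,0,0,0, 0,0,0,0,0,0, 0,0,0,0,0,0, 0,0,0,0,0,0, 0,0,-0.02,0,0,0, 0,0,-0.05,0,0,0, 0,0,-0.085,0,0,0]' 0.41;  python3 p.py .5512 .2458 .09 -.09
```

```text
clock: 12.55
tool_pos: [0.5235, -0.1724, 0.0146]
eef_rot: [2.274, -2.167, -0.002]
contact_force: [-0.6, -0.7, -1.1]
opening: 0.037
clock: 13.55
tool_pos: [0.5232, -0.1723, 0.1001]
eef_rot: [2.274, -2.166, -0.004]
contact_force: [0.1, -1.2, 0.3]
opening: 0.0601
t 13.55 pos [ 0.5232 -0.1723  0.1001] F [ 0.1 -1.2  0.3] op 0.0601 q [-0.37  0.52  1.94  0.    0.69  1.15]
shift [-0.4163 -0.0483  0.0104] turn [0.0022 0.0009 0.1323] rows>= 6.7
```

```bash
python3 -m pendant '[-0.04,-0.005,0,0,0,0.01, -0.1,-0.012,0.002,0,0,0.03, -0.16,-0.019,0.004,0,0,0.05, -0.22,-0.026,0.006,0,0,0.07, -0.28,-0.033,0.008,0,0,0.09, -0.34,-0.04,0.0095,0,0,0.11, -0.395,-0.046,0.01,0,0,0.13, -0.416,-0.048,0.01,0,0,0.132]'; python3 p.py .5512 .2458 .014 -.09
python3 - <<'E'
from h import *
im=eyes.camera("top");crop(im,300,105,160,120,5,"a4.png")
s=eyes.camera("scene");crop(s,270,150,200,150,4,"s7.png")
E
```

```text
clock: 14.55
tool_pos: [0.5507, 0.2485, 0.0904]
eef_rot: [2.122, -2.316, -0.004]
contact_force: [0.4, -0.5, -0.3]
opening: 0.0599
t 14.55 pos [0.5507 0.2485 0.0904] F [ 0.4 -0.5 -0.3] op 0.0599 q [0.37 0.59 1.82 0.   0.73 2.03]
shift [ 0.0027 -0.0009  0.0764] turn [0.0018 0.0012 0.0025] rows>= 1.2
```

View pics/s7.png

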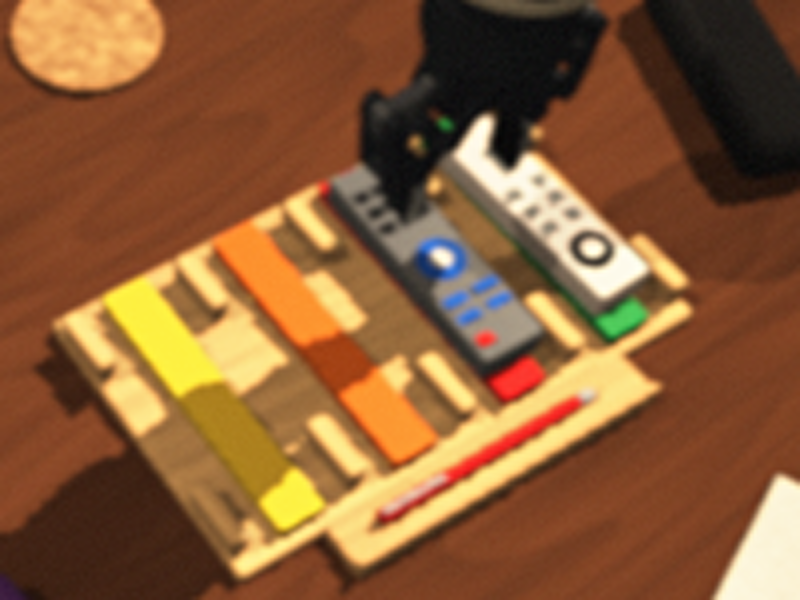

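View pics/a4.png

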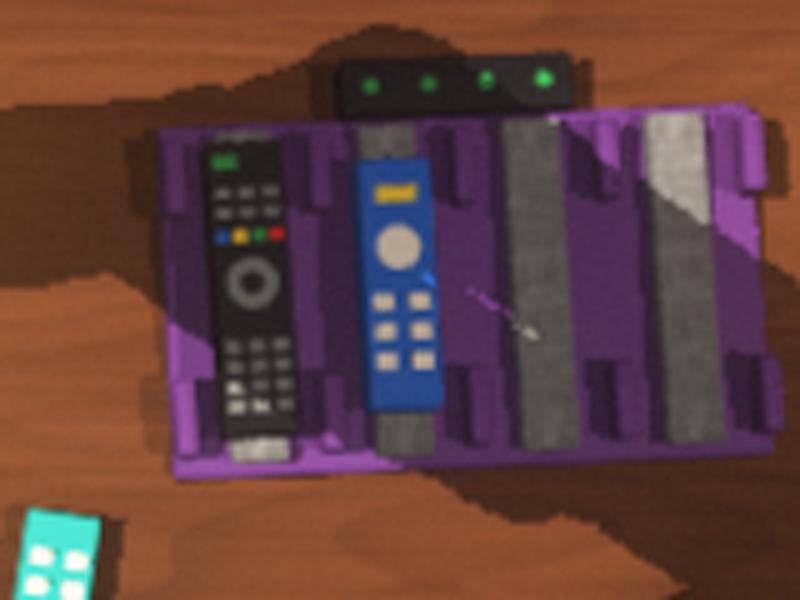

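```bash
python3 -m pendant '[0.001,0,0.01,0,0,0, 0.002,-0.001,0.025,0,0,0, 0.0027,-0.001,0.04,0,0,0, 0.0027,-0.001,0.052,0,0,0, 0.0027,-0.001,0.06,0,0,0, 0.0027,-0.001,0.068,0,0,0, 0.0027,-0.001,0.075,0,0,0, 0.0027,-0.001,0.076,0,0,0]'
python3 -m pendant '[0,0,0,0,0,0, 0,0,0,0,0,0, 0,0,0,0,0,0, 0,0,0,0,0,0, 0,0,-0.01,0,0,0, 0,0,-0.03,0,0,0, 0,0,-0.06,0,0,0, 0,0,-0.09,0,0,0]' -1 60; python3 p.py .5276 -.2464 .1 .051
```

```text
clock: 15.65
tool_pos: [0.5511, 0.2446, 0.0139]
eef_rot: [2.122, -2.315, -0.004]
contact_force: [-0.1, -1.2, 0.4]
opening: 0.0601
clock: 16.65
tool_pos: [0.5512, 0.2445, 0.1052]
eef_rot: [2.122, -2.315, -0.004]
contact_force: [-0.1, -0.9, -1.1]
opening: 0.0413
t 16.65 pos [0.5512 0.2445 0.1052] F [-0.1 -0.9 -1.1] op 0.0413 q [0.37 0.57 1.82 0.   0.76 2.02]
shift [ 0.4911 -0.0191  0.0048] turn [ 0.0025  0.0009 -0.1318] rows>= 7.9
```

```bash
python3 -m pendant '[0.03,-0.001,0,0,0,-0.01, 0.08,-0.003,0,0,0,-0.03, 0.14,-0.005,0.002,0,0,-0.05, 0.2,-0.008,0.003,0,0,-0.07, 0.26,-0.01,0.005,0,0,-0.09, 0.32,-0.012,0.005,0,0,-0.11, 0.375,-0.015,0.005,0,0,-0.13, 0.425,-0.017,0.005,0,0,-0.132]'; python3 p.py .5276 -.2464 .09 .051
```

```text
clock: 17.65
tool_pos: [0.5311, -0.1825, 0.1004]
eef_rot: [2.277, -2.164, -0.003]
contact_force: [0.6, 0.1, -0.7]
opening: 0.041
t 17.65 pos [ 0.5311 -0.1825  0.1004] F [ 0.6  0.1 -0.7] op 0.041 q [-0.39  0.53  1.92 -0.    0.7   1.13]
shift [0.0636 0.0067 0.0104] turn [ 0.0018  0.0008 -0.    ] rows>= 1.0
```

```bash
python3 -m pendant '[0.02,0.002,0,0,0,0, 0.045,0.0045,0,0,0,0, 0.06,0.0065,0.002,0,0,0, 0.0635,0.0065,0.008,0,0,0, 0.0635,0.0065,0.018,0,0,0, 0.0635,0.0065,0.03,0,0,0, 0.0635,0.0065,0.036,0,0,0, 0.0635,0.0065,0.036,0,0,0]'; python3 p.py .5276 -.2464 .0145 .051
python3 - <<'E'
from h import *
s=eyes.camera("scene");crop(s,90,180,280,210,2.8,"s8.png")
E
```

```text
clock: 18.65
tool_pos: [0.5274, -0.2457, 0.0637]
eef_rot: [2.277, -2.163, -0.005]
contact_force: [-0.4, 0.7, -1.7]
opening: 0.0409
t 18.65 pos [ 0.5274 -0.2457  0.0637] F [-0.4  0.7 -1.7] op 0.0409 q [-0.49  0.6   1.89 -0.    0.65  1.03]
shift [ 0.0008 -0.0003  0.0492] turn [0.0029 0.0014 0.0005] rows>= 0.8
```

View pics/s8.png

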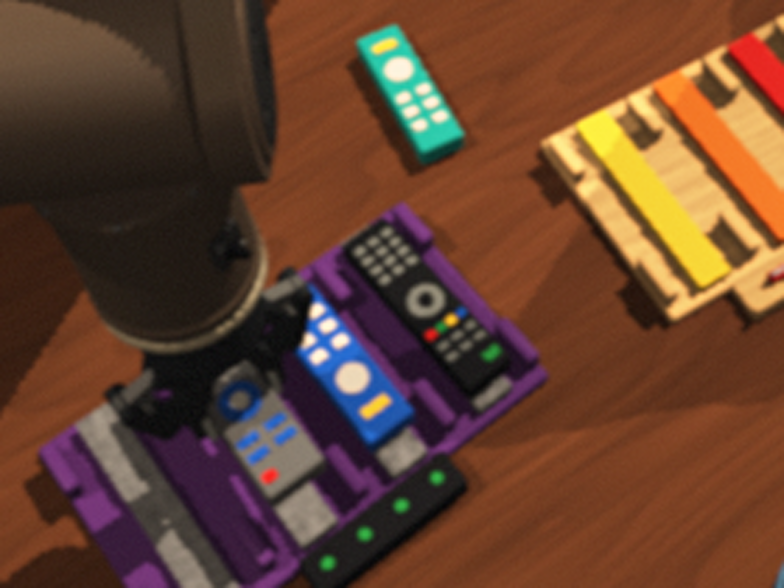

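Silver sits over the third bay, front end at about (300,480) in the crop, level and straight. Lower, release, rise.

```bash
python3 -m pendant '[0.0005,0,0.01,0,0,0, 0.001,0,0.02,0,0,0, 0.001,0,0.028,0,0,0, 0.001,0,0.035,0,0,0, 0.001,0,0.041,0,0,0, 0.001,0,0.046,0,0,0, 0.001,0,0.049,0,0,0, 0.001,0,0.049,0,0,0]'; python3 -m pendant '[0,0,0,0,0,0, 0,0,0,0,0,0, 0,0,0,0,0,0, 0,0,0,0,0,0, 0,0,0,0,0,0, 0,0,-0.02,0,0,0, 0,0,-0.05,0,0,0, 0,0,-0.085,0,0,0]' 0.41;  python3 p.py .5629 .3178 .09 -.05
```

```text
clock: 19.7
tool_pos: [0.5275, -0.2468, 0.015]
eef_rot: [2.277, -2.163, -0.004]
contact_force: [0.8, 0.1, -1.2]
opening: 0.041
clock: 20.7
tool_pos: [0.5273, -0.2467, 0.1005]
eef_rot: [2.277, -2.163, -0.006]
contact_force: [-0.1, 0.5, 0.0]
opening: 0.0605
t 20.7 pos [ 0.5273 -0.2467  0.1005] F [-0.1  0.5  0. ] op 0.0605 q [-0.49  0.55  1.87 -0.    0.73  1.03]
shift [-0.5619 -0.0645  0.0113] turn [0.0034 0.0015 0.0968] rows>= 9.1
```

```bash
python3 -m pendant '[-0.03,-0.003,0,0,0,0.005, -0.08,-0.009,0,0,0,0.015, -0.14,-0.016,0,0,0,0.025, -0.2,-0.023,0,0,0,0.035, -0.26,-0.03,0,0,0,0.045, -0.32,-0.037,0,0,0,0.055, -0.375,-0.043,0,0,0,0.065, -0.42,-0.048,0,0,0,0.075]'; python3 p.py .5629 .3178 .08 -.05
python3 - <<'E'
from h import *
im=eyes.camera("top");crop(im,150,95,320,120,2.5,"a5.png")
E
```

```text
clock: 21.7
tool_pos: [0.5536, 0.1774, 0.1011]
eef_rot: [2.191, -2.25, -0.006]
contact_force: [0.5, -0.6, 0.1]
opening: 0.06
t 21.7 pos [0.5536 0.1774 0.1011] F [ 0.5 -0.6  0.1] op 0.06 q [0.26 0.55 1.87 0.   0.73 1.85]
shift [-0.1405 -0.0057  0.0214] turn [0.0033 0.0015 0.0223] rows>= 2.3
```

View pics/a5.png

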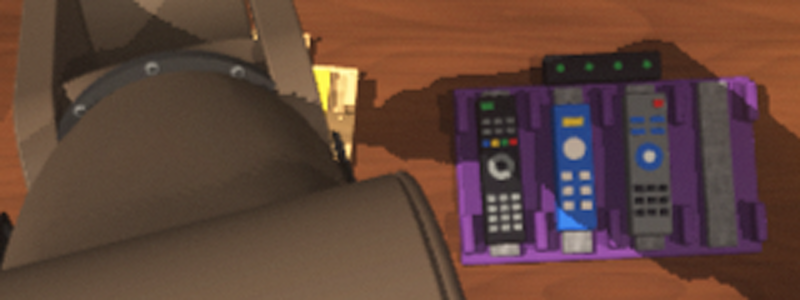

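The first three remotes lie straight in the left three bays. On to the white one.

```bash
python3 -m pendant '[-0.03,-0.001,0,0,0,0.005, -0.07,-0.003,0.005,0,0,0.012, -0.11,-0.0045,0.01,0,0,0.018, -0.135,-0.0055,0.018,0,0,0.022, -0.1405,-0.0057,0.021,0,0,0.022, -0.1405,-0.0057,0.021,0,0,0.022, -0.1405,-0.0057,0.021,0,0,0.022, -0.1405,-0.0057,0.021,0,0,0.022]'; python3 p.py .5629 .3178 .014 -.05
python3 - <<'E'
from h import *
s=eyes.camera("scene");crop(s,270,150,200,150,4,"s9.png")
E
```

```text
clock: 22.75
tool_pos: [0.5638, 0.3212, 0.0811]
eef_rot: [-2.164, 2.276, 0.006]
contact_force: [-0.6, -0.0, 0.2]
opening: 0.0602
t 22.75 pos [0.5638 0.3212 0.0811] F [-0.6 -0.   0.2] op 0.0602 q [0.47 0.65 1.72 0.01 0.77 2.09]
shift [0.0037 0.0006 0.0671] turn [ 0.0019  0.0029 -0.0003] rows>= 1.1
```

View pics/s9.png

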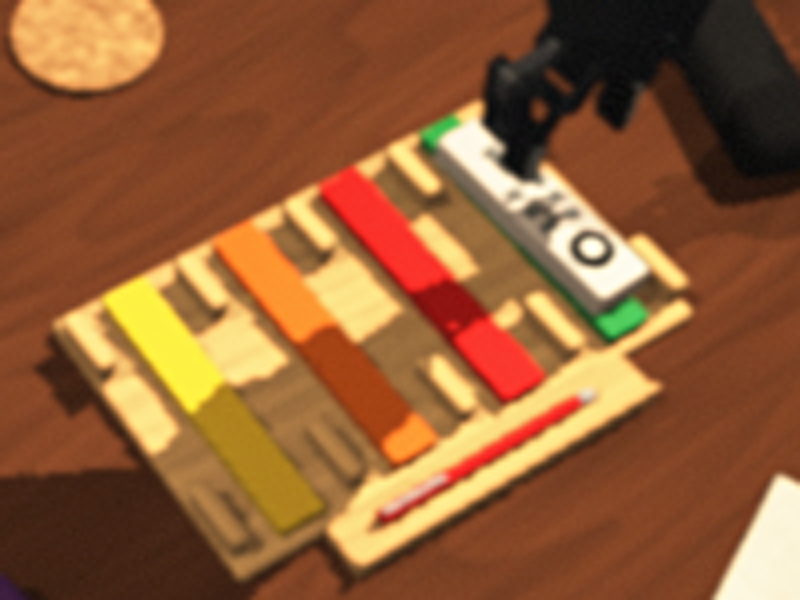

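```bash
python3 -m pendant '[0.002,0,0.003,0,0,0, 0.0037,0.0005,0.012,0,0,0, 0.0037,0.0005,0.025,0,0,0, 0.0037,0.0005,0.038,0,0,0, 0.0037,0.0005,0.05,0,0,0, 0.0037,0.0005,0.06,0,0,0, 0.0037,0.0005,0.067,0,0,0, 0.0037,0.0005,0.067,0,0,0]'
python3 -m pendant '[0,0,0,0,0,0, 0,0,0,0,0,0, 0,0,0,0,0,0, 0,0,0,0,0,0, 0,0,-0.01,0,0,0, 0,0,-0.03,0,0,0, 0,0,-0.06,0,0,0, 0,0,-0.09,0,0,0]' -1 60; python3 p.py .5318 -.32 .1 .051
```

```text
clock: 23.8
tool_pos: [0.5627, 0.3178, 0.0135]
eef_rot: [-2.165, 2.276, 0.006]
contact_force: [-0.2, 0.4, -0.3]
opening: 0.0602
clock: 24.8
tool_pos: [0.5631, 0.3176, 0.1058]
eef_rot: [-2.164, 2.276, 0.006]
contact_force: [0.6, -0.4, -1.1]
opening: 0.036
t 24.8 pos [0.5631 0.3176 0.1058] F [ 0.6 -0.4 -1.1] op 0.036 q [0.46 0.61 1.71 0.01 0.82 2.08]
shift [ 0.6384 -0.0007  0.0038] turn [ 0.0017  0.0031 -0.0966] rows>= 10.2
```

```bash
python3 -m pendant '[0.03,0,0,0,0,-0.005, 0.08,0,0,0,0,-0.015, 0.14,0,0,0,0,-0.025, 0.2,0,0,0,0,-0.035, 0.26,0,0,0,0,-0.045, 0.32,0,0,0,0,-0.055, 0.38,0,0,0,0,-0.065, 0.43,0,0,0,0,-0.075]'; python3 p.py .5318 -.32 .09 .051
```

```text
clock: 25.8
tool_pos: [0.5416, -0.1142, 0.1059]
eef_rot: [-2.251, 2.189, 0.003]
contact_force: [0.9, 0.7, -0.4]
opening: 0.0359
t 25.8 pos [ 0.5416 -0.1142  0.1059] F [ 0.9  0.7 -0.4] op 0.0359 q [-0.26  0.51  1.93  0.    0.7   1.28]
shift [0.2055 0.0155 0.0153] turn [ 0.0001  0.0026 -0.0219] rows>= 3.3
```

```bash
python3 -m pendant '[0.03,0.002,0,0,0,-0.005, 0.075,0.006,0,0,0,-0.012, 0.12,0.009,0,0,0,-0.018, 0.165,0.0125,0.005,0,0,-0.022, 0.195,0.015,0.01,0,0,-0.022, 0.2055,0.0155,0.02,0,0.002,-0.022, 0.2055,0.0155,0.04,0,0.002,-0.022, 0.2055,0.0155,0.045,0,0.002,-0.022]'; python3 p.py .5318 -.32 .0145 .051
python3 - <<'E'
from h import *
s=eyes.camera("scene");crop(s,90,180,280,210,2.8,"s10.png")
E
```

```text
clock: 26.8
tool_pos: [0.5313, -0.3189, 0.0597]
eef_rot: [-2.278, 2.164, 0.004]
contact_force: [-0.6, -0.5, -0.1]
opening: 0.0363
t 26.8 pos [ 0.5313 -0.3189  0.0597] F [-0.6 -0.5 -0.1] op 0.0363 q [-0.59  0.65  1.8   0.    0.7   0.93]
shift [ 0.0012 -0.0005  0.0452] turn [0.0014 0.0017 0.0003] rows>= 0.7
```

View pics/s10.png

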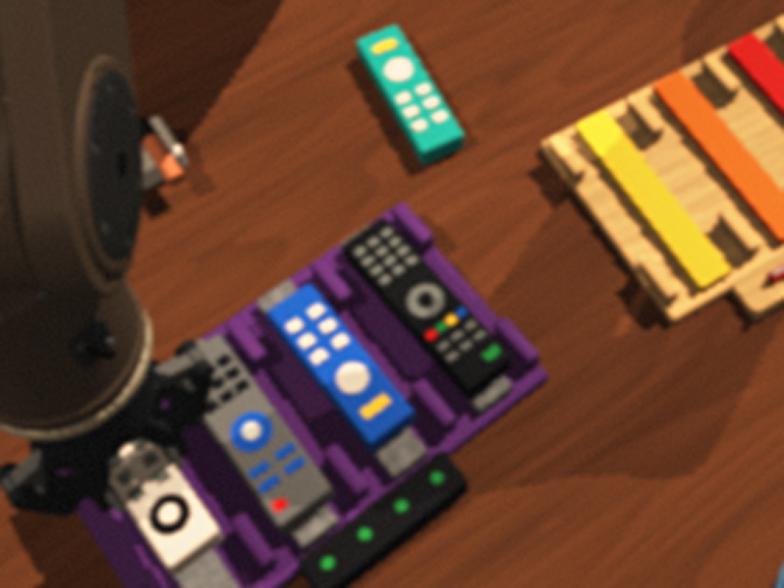

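White is level over the last bay. Lower, release, rise, and back away for a final look.

```bash
python3 -m pendant '[0.0005,0,0.01,0,0,0, 0.001,0,0.018,0,0,0, 0.001,0,0.026,0,0,0, 0.001,0,0.032,0,0,0, 0.001,0,0.038,0,0,0, 0.001,0,0.042,0,0,0, 0.001,0,0.045,0,0,0, 0.001,0,0.045,0,0,0]'; python3 -m pendant '[0,0,0,0,0,0, 0,0,0,0,0,0, 0,0,0,0,0,0, 0,0,0,0,0,0, 0,0,0,0,0,0, 0,0,-0.02,0,0,0, 0,0,-0.05,0,0,0, 0,0,-0.085,0,0,0]' 0.41;  python3 p.py .3 -.55 .23 .051
```

```text
clock: 27.85
tool_pos: [0.5314, -0.3198, 0.0145]
eef_rot: [-2.278, 2.163, 0.004]
contact_force: [-0.1, -0.1, 0.2]
opening: 0.0366
clock: 28.85
tool_pos: [0.5314, -0.3199, 0.1014]
eef_rot: [-2.278, 2.163, 0.004]
contact_force: [0.0, -0.5, -0.1]
opening: 0.0605
t 28.85 pos [ 0.5314 -0.3199  0.1014] F [ 0.  -0.5 -0.1] op 0.0605 q [-0.59  0.59  1.78  0.    0.78  0.93]
shift [ 0.2176  0.2431 -0.1286] turn [0.0014 0.0017 0.0005] rows>= 5.6
```

```bash
python3 -m pendant '[0,0,-0.03,0,0,0, 0.02,0.02,-0.06,0,0,0, 0.055,0.06,-0.09,0,0,0, 0.09,0.1,-0.11,0,0,0, 0.125,0.14,-0.125,0,0,0, 0.16,0.18,-0.128,0,0,0, 0.19,0.22,-0.128,0,0,0, 0.215,0.24,-0.128,0,0,0]'
python3 - <<'E'
from h import *
im=eyes.camera("top");crop(im,325,110,140,105,5.7,"f1.png");crop(im,160,95,140,105,5.7,"f2.png")
s=eyes.camera("scene");crop(s,90,160,370,260,2.1,"f3.png")
E
```

```text
clock: 29.85
tool_pos: [0.3009, -0.5483, 0.2311]
eef_rot: [2.276, -2.165, -0.002]
contact_force: [0.0, -0.1, -0.6]
opening: 0.06
```

View pics/f1.png

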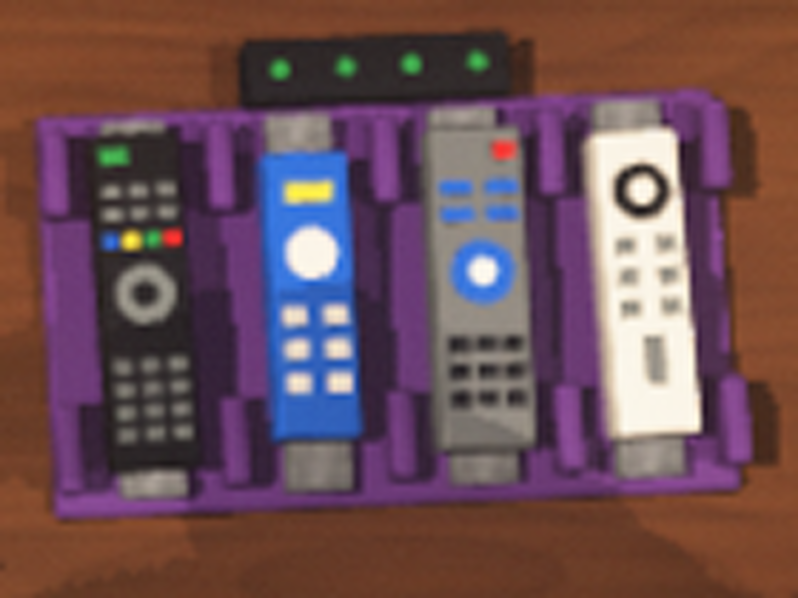

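View pics/f3.png

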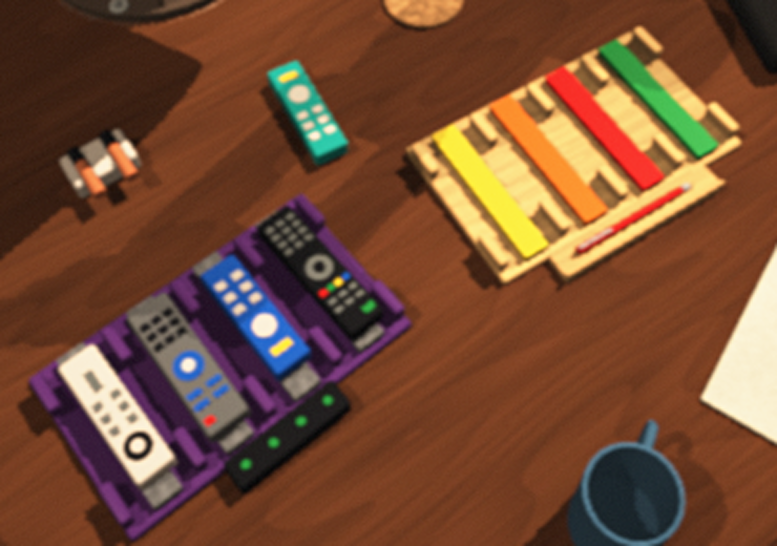

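View pics/f2.png

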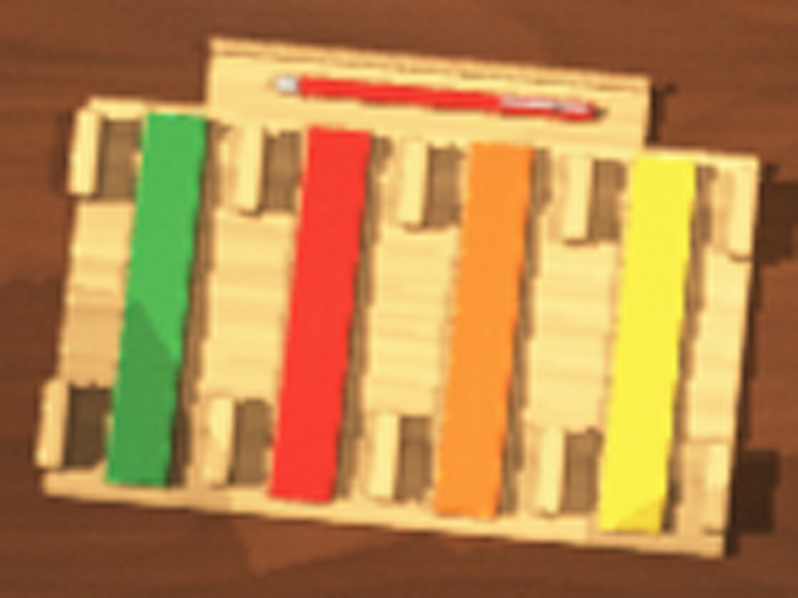

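```bash
python3 - <<'E'
from m import *
Q=[[(95,132),(180,128),(197,466),(108,474)],[(261,156),(346,152),(360,434),(272,440)],[(427,128),(519,125),(538,445),(441,450)],[(585,132),(676,127),(701,432),(606,438)]]
for q,d in zip(Q,D.values()):
    a=rect(cw(q,325,110,.04));b=rect(cw(d,325,110,.02))
    print((1000*(a[0]-b[0])[:2]).round(1),a[1].round(3),a[2].round(3),"dang",round(a[3]-b[3],3))
E
```

```text
[0.8 2.4] 0.151 0.038 dang -0.013
[-0.3  3.5] 0.126 0.038 dang -0.015
[0.5 1.8] 0.143 0.042 dang -0.015
[-1.1  4.7] 0.136 0.041 dang 0.009
```

All four are within 5 mm and 0.02 rad of their bay centres, so I'm handing in.

```bash
python3 -c "
from rig import order
print(order.hand_in())"
```

```text
the job is handed in; nothing more can be done
None
```

All four remotes are in the purple dock in reverse order, and I handed the job in after about 30 s. From left to right the dock now holds black, blue, silver and white; in the tray they lay white, silver, blue, black.

- **Placing:** In the last top picture each remote lies keys up and flat. Each is within about 1 mm of its pad centre along the bay, 5 mm across it (white is the farthest off) and 0.02 rad of parallel.
- **Forces:** Every reading I took at the tool was under 3 N, well below the limits.
- **Pen and look-alikes:** The pen is at the same pixels as at the start. I did not touch the turquoise look-alikes.
- **Arm:** It ended clear of everything, with the tool 0.23 m above the table.
- **Disagreement:** My points from the top camera fall about 3 mm off when drawn into the scene camera's picture. That is about what the 2 mm calibration allows. The shift is similar for tray and dock, so it should largely cancel.

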